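Stand the vase up, hold the case lid at its balance point

ROBOT

A 6-joint arm with a two-finger parallel gripper is mounted at the origin on the work surface. World frame = base frame: x ahead of the robot, y to its left, z up, the work surface at z = 0. Lengths are in mm, angles in rad, forces in N, time in s.
With the tool pointing down it reaches from about 400 to 925 mm from the base axis. Payload 12.5 kg.
Tool frame: the origin (TCP) lies midway between the tips of the shut fingers; the grasp point (between the pads) lies 19 mm behind it; x points along the fingers, y is the direction in which the jaws open and shut, and the axes are right-handed (so a half turn about x gives the same grasp; the last joint's range is limited). The gripper opens to 95 mm and grips with 3 to 60 N. Pads are 20 mm wide; open, the fingers measure 119 mm over their backs; the gripper's body (75 mm by 180 mm) begins 59 mm behind the grasp point.
Start: joints at [1.134, 0.491, 1.559, -0, 1.092, -0.106], TCP at [202.985, 591.141, 183.561] pointing down, gripper open.
Joint ranges: [-3.1, 3.1], [-0.84, 2.19], [0.05, 2.79], [-1.13, 4.28], [0.06, 2.93], [-2.69, 2.69]. Speed limits (rad/s): [2.22, 2.22, 2.79, 3.14, 3.14, 3.14].

INTERFACE

Orientations are given as [roll, pitch, yaw] about the fixed x, y, z axes, in that order (R = Rz(yaw) Ry(pitch) Rx(roll)).
In Python, from cell import sensors, read_camera, get_calibration, order gives the robot as it stands. The module is installed in compiled form; this text tells all that it offers.
- The arm moves only by the tool servo_tool, never from a script. Its argument "steps" is text: rows parted by semicolons, each of 7 numbers parted by spaces: the shift along the tool's x, y, z in mm, then the turn, a rotation vector about the tool's x, y, z in rad, then the finger opening in mm, from 0 to 95.1. A call has exactly 8 rows; each row shifts and turns the pose as measured when the row begins, along the tool's axes as they then stand; what a row does not reach is not made up. A row lasts 1/10 s, in which the tool goes at most 50 mm and 8.59 degrees, less where a joint would pass 70% of its speed; a pose out of reach is approached as far as the arm can. A call is refused whole if a number of a shift passes 50 or a number of a turn 0.15, either way. A call with a gripper value outside its range is refused whole. The fingers move at their own pace and stop on an object; the grip force is fixed at half the most. Time passes only in rows, so rows that do not move let the fingers close, or fill a call up. It gives the time, the measured TCP pose, the force and the opening at its end, in the units of the state.
- sensors.state(): the state, without advancing time (a new reading comes with each control period).
- read_camera(name): name is "scene" or "top" or "wrist"; returns (picture, depth): 420x560x3 uint8, blue, green, red; 420x560 float32, mm along the optical axis (not along the pixel's ray), 0 where there is no reading.
- get_calibration(name): a dict with "mtx" (3x3 intrinsics, pixels), "R" (3x3) and "t" (3): a world point X has camera coordinates R X + t. Camera axes: x right, y down, z forward; pixel columns grow to the right and rows downward; lengths in mm; the calibration is good to about 2 mm. The wrist camera is an equidistant fisheye: a pixel r from the principal point sees the ray r / f radians off the axis. A picture is of the moment at which its call begins: read the wrist's pose just before it. get_calibration takes no time and is no camera call; for the wrist camera it gives the pose at the moment of the call.
- order.job_done(): hands the job in, once; it reports no verdict.
The state is a dict: "t": time; "joints": joint angles; "qvel": joint speeds; "tau": joint torques, N m; "eef_pos": TCP position; "tcp_rot": TCP orientation; "ft_force": force on the tool from outside, world axes, zero at the start; "moment": the same for the moment, N m; "opening": opening from 0.0 (shut) to 1.0 (fully open).
Only numpy, scipy, OpenCV 4.12 (cv2) and the standard library are available. Lean on these libraries where they do the work, as an engineer would, in place of code of your own. Each camera call takes 0.05 s, during which the arm holds its last target.

TASK

We are setting up the catalogue picture of the glass vase with its wooden presentation case. First stand the toppled square vase upright on the table on its foot, near where it lies and clear of the case, and let go of it. Then take the case's lid by its brass T-shaped pull, raise it to its balance point, where it would tip neither shut nor open, and finish there, still holding the pull and keeping the lid still; do not let the lid go over backwards, and do not disturb the other glassware or the tray.

Things in the scene. Friction and masses are not known exactly. Their poses are not given: they have to be found in the camera images.
- vase: Hollow green glass bud vase, 46 x 46 mm square, straight, 130 mm long, 0.25 to 0.4 kg, walls 6 mm, heavy foot (centre of mass 51 mm from the foot's underside). It starts lying on a flat side, right of the robot, mouth pointing away from it and to the left. Origin: centre of the foot's underside; z axis from foot to mouth (level while lying), x and y square to its sides.
- case: Closed light-wood presentation case, fixed to the table on the robot's left: base 150 mm (x) x 200 mm (y) x 60 mm high with a hinged lid 25 mm deep on top (85 mm overall). Origin: centre of its underside; x axis points from the front (pull side, towards the robot) to the hinge side, z up.
- hinge (a point): Middle of the lid's hinge line, on the rear (+x) upper rim of the case's base: 75 mm behind the case's origin and 60 mm above the table. The hinge line runs along the case's y axis.
- lid (a joint): Lid angle in rad: 0 shut, growing as its front edge rises; hard stop at 1.95 (fallen open). A shallow wooden tray, 0.25 to 0.5 kg, on a nearly frictionless hinge with no stay: let go, it falls shut or open. Its centre of mass is 86 mm in front of the hinge line and 17 mm above it when shut, so it balances at 1.375 rad, a little before it stands vertical.
- pull (a point): Brass T-shaped pull on the lid's front edge: a round cross-bar 28 mm long, 14 mm in diameter, parallel to the hinge, on an 8 mm stem, 40 mm in front of the lid's edge. Point: centre of the cross-bar, 72.5 mm above the table when shut, 190 mm in front of the hinge line and 12.5 mm above it. Pinched by its two flat ends it can swivel between the fingers.
- tumbler: Round clear glass tumbler, 72 mm across, 85 mm high, standing behind the work. To be left alone. Origin: centre of its underside.
- bowl: Round amber glass bowl, 80 mm across, 45 mm high, between the case and the vase on the robot's side. To be left alone. Origin: centre of its underside.
- tray: Open light-wood tray, 90 x 130 mm, 30 mm high, behind the work. To be left alone. Origin: centre of its underside.
Not all that is in view belongs to the job. Of the things shaped like the vase, the green one is meant.

How it is judged (in metres and radians):
On the way:
1. the vase stands upright on its foot on the table, at rest and let go (angle between vase's own z axis and vertical below 0.1 rad and height (world z) of vase below 0.006 m and contact force between the fingers and vase below 0.05 N and linear speed of vase below 0.03 m/s), for 0.3 s.
At the end, for the whole second after the job is handed in: The lid is still (under 0.05 rad/s) within 0.10 rad of its balance angle of 1.375 rad, the fingers hold its pull with at least 1 N, and the vase stands upright (within 0.1 rad) on the table, let go, not touching the case, its foot within 0.2 m of where it began (all of step 1 and distance of vase from where it was at the start of the episode below 0.2 m and value of joint lid between 1.275 and 1.475 rad and velocity of joint lid between -0.05 and 0.05 rad/s and contact force between the fingers and lid above 1 N and contact force between vase and case below 0.1 N); the arm keeps its last pose, push and grip.
It fails at once if the lid goes over backwards (beyond 1.75 rad) (value of joint lid above 1.75 rad).
It fails at once if the tumbler is moved by more than 25 mm (distance of tumbler from where it was at the start of the episode above 0.025 m).
It fails at once if the bowl is moved by more than 25 mm (distance of bowl from where it was at the start of the episode above 0.025 m).
It fails at once if the tray is moved by more than 25 mm (distance of tray from where it was at the start of the episode above 0.025 m).
It also fails if it takes over 59 s, if anything falls off the work surface, if the arm or the gripper's body presses on something with over 40 N, if the wrist force passes 120 N, or if a joint passes its speed limit or range.

## Working session

There is one attempt and no reset: what is moved stays moved. The work goes in short steps, Python scripts to look and compute and a tool call to move; the robot and the scene stay as the last step left them, time stands still between calls to the robot, and variables do not carry over. Pictures are saved under pics/ and viewed, and the job is handed in when it is done.

Besides the shell and the picture viewer there is one more tool, called after "Request:" as name(argument=value, ...) on one line, values as JSON. servo_tool: Moves the arm, as the interface text tells. Its arguments: {"type":"object","properties":{"steps":{"type":"string"}},"required":["steps"]}

```bash
mkdir -p pics; ls; python3 - <<'E'
from cell import sensors, read_camera, get_calibration
import cv2,numpy as np
print(sensors.state())
for n in ["scene","top"]:
    p,d=read_camera(n); cv2.imwrite(f"pics/{n}0.png",p); np.save(f"{n}0.npy",d)
    c=get_calibration(n); print(n,c)
E
```

```text
pics
{'t': 0.0, 'joints': array([ 1.13440047e+00,  4.91565960e-01,  1.55945649e+00, -6.41769907e-06,
        1.09168572e+00, -1.05608567e-01]), 'qvel': array([ 1.60133391e-03, -3.61786642e-05, -1.23247716e-03,  2.24492929e-03,
       -8.57429365e-04,  4.90960502e-04]), 'tau': array([ 1.73982335e-03, -6.12648940e+01, -2.58189690e+01,  6.92908466e-02,
        4.81537613e-02, -1.07557696e-04]), 'eef_pos': array([202.85927641, 590.86832173, 182.95536361]), 'tcp_rot': array([-1.67130255,  1.5696808 , -2.00208688]), 'ft_force': array([0.45398085, 0.36793163, 0.32643209]), 'moment': array([ 0.01692681, -0.04199768,  0.01419596]), 'opening': 1.0008734510779618}
scene {'mtx': array([[530.41184105,   0.        , 270.46565473],
       [  0.        , 530.41184105, 205.36319675],
       [  0.        ,   0.        ,   1.        ]]), 'R': array([[-0.54995742,  0.8351562 , -0.0078076 ],
       [ 0.5109743 ,  0.32905694, -0.79412014],
       [-0.66064521, -0.44072174, -0.60771066]]), 't': array([ 341.11396887, -219.79964382, 1642.6132689 ])}
top {'mtx': array([[416.50185026,   0.        , 282.09771527],
       [  0.        , 416.50185026, 217.28812605],
       [  0.        ,   0.        ,   1.        ]]), 'R': array([[ 0.146395  , -0.98920212, -0.00690424],
       [-0.96615039, -0.14147783, -0.21572539],
       [ 0.21241922,  0.03825165, -0.97642966]]), 't': array([-88.60381094, 575.13210623, 903.43154146])}
```

View pics/scene0.png

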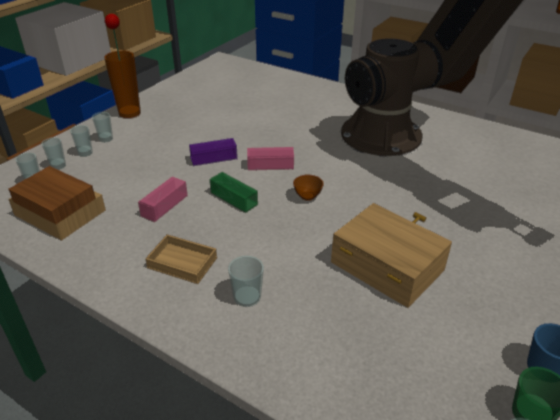

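View pics/top0.png

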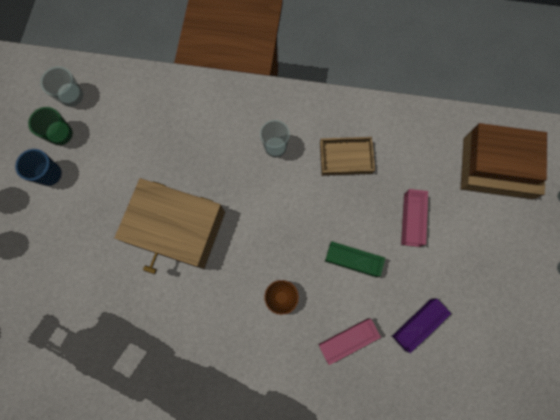

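Shaped like the vase: pink (415,218), pink (350,340), purple (422,325), green (355,259) in the top view. The green one fits the description, with its left end pointing away and to the left. The round thing at (50,125) is a green cup. I'll enlarge the green one and measure it.

```bash
cat > h.py <<'E'
import numpy as np, cv2
from scipy.spatial.transform import Rotation as Rn
from cell import sensors, read_camera, get_calibration
def ray(c,uv):
    uv=np.atleast_2d(uv).astype(float)
    k=c["mtx"]; d=np.c_[(uv[:,0]-k[0,2])/k[0,0],(uv[:,1]-k[1,2])/k[1,1],np.ones(len(uv))]
    return -c["R"].T@c["t"], d@c["R"]
def onplane(c,uv,z):
    o,d=ray(c,uv); return o+d*((z-o[2])/d[:,2])[:,None]
def bydepth(c,uv,dep):
    o,d=ray(c,uv); return o+d*np.asarray(dep)[:,None]
def st():
    s=sensors.state(); R=Rn.from_euler('xyz',s['tcp_rot']).as_matrix(); return s,np.array(s['eef_pos']),R
E
python3 - <<'E'
from h import *
p=cv2.imread("pics/top0.png"); q=cv2.imread("pics/scene0.png")
a=cv2.resize(p[225:295,310:400],None,fx=4,fy=4,interpolation=2)
b=cv2.resize(q[160:222,200:270],None,fx=4,fy=4,interpolation=2)
h=max(a.shape[0],b.shape[0]); pad=lambda i:cv2.copyMakeBorder(i,0,h-i.shape[0],0,0,0)
cv2.imwrite("pics/crop0.png",np.hstack([pad(a),pad(b)]))
for n,im,roi in [("top",p,(310,225,400,295)),("scene",q,(200,160,270,222))]:
    c=get_calibration(n); D=np.load(n+"0.npy")
    hs=cv2.cvtColor(im,cv2.COLOR_BGR2HSV)
    m=((hs[...,0]>45)&(hs[...,0]<85)&(hs[...,1]>100)).astype(np.uint8)
    mm=np.zeros_like(m); x0,y0,x1,y1=roi; mm[y0:y1,x0:x1]=m[y0:y1,x0:x1]
    ys,xs=np.nonzero(mm); d=D[ys,xs]; P=bydepth(c,np.c_[xs,ys],d)
    print(n,len(xs),np.percentile(P[:,2],[2,10,50,90,98]))
    T=P[(P[:,2]>38)&(P[:,2]<56)]
    r=cv2.minAreaRect(T[:,:2].astype(np.float32)); print(r, cv2.boxPoints(r))
    mn=T[:,:2].mean(0); w,v=np.linalg.eigh(np.cov(T[:,:2].T)); print(mn,v[:,1])
    ct=onplane(c,np.array(cv2.boxPoints(cv2.minAreaRect(np.c_[xs,ys].astype(np.float32)))),46); print(ct)
E
```

```text
top 1072 [38.44744059 44.38337979 46.79029856 49.05398085 50.363718  ]
((513.1585083007812, -183.57901000976562), (126.6246337890625, 44.25374984741211), 81.00094604492188) [[ 481.4008  -242.65097]
 [ 525.1098  -249.57306]
 [ 544.91626 -124.50705]
 [ 501.2072  -117.58496]]
[ 512.58559804 -183.65778682] [0.15825126 0.98739887]
[[ 499.54831923 -116.72439675   46.        ]
 [ 544.5497443  -124.42551379   46.        ]
 [ 524.67538361 -250.65548715   46.        ]
 [ 480.2782738  -241.83039159   46.        ]]
scene 1059 [ 4.92928793  8.83756878 42.47924329 47.5116065  48.98490008]
((518.1727905273438, -181.32925415039062), (129.18466186523438, 49.26737594604492), 79.51847076416016) [[ 482.1996   -240.36246 ]
 [ 530.6449   -249.3251  ]
 [ 554.146    -122.29605 ]
 [ 505.70068  -113.333405]]
[ 520.84984027 -178.69686433] [0.15367764 0.98812104]
[[ 572.43729767 -228.28774276   46.        ]
 [ 482.6864917  -262.87741538   46.        ]
 [ 508.30878396 -101.05904403   46.        ]
 [ 591.45516665  -76.56109943   46.        ]]
```

View pics/crop0.png

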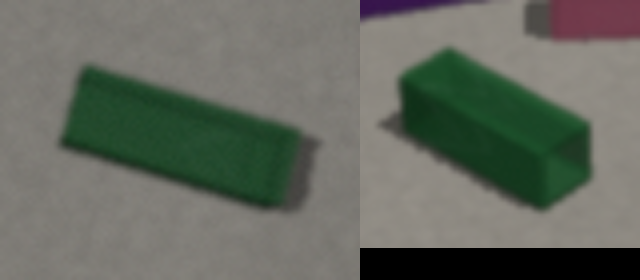

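The crop shows the green square vase, with its open mouth at (570,165) in the scene crop, which is the +y end. It measures about 127 x 44 mm and 46 mm high, which matches the description. Next I'll measure the case, the pull and the other objects around it.

```bash
python3 - <<'E'
from h import *
p=cv2.imread("pics/top0.png"); c=get_calibration("top"); D=np.load("top0.npy")
ys,xs=np.mgrid[0:420,0:560]; P=bydepth(c,np.c_[xs.ravel(),ys.ravel()],D.ravel()).reshape(420,560,3)
hs=cv2.cvtColor(p,cv2.COLOR_BGR2HSV)
roi=np.zeros((420,560),bool); roi[170:285,105:240]=1
T=P[roi&(abs(P[...,2]-85)<7)]
print("lid top",len(T),np.median(T[:,2])); r=cv2.minAreaRect(T[:,:2].astype(np.float32)); print(r,cv2.boxPoints(r))
# pull
roi=np.zeros((420,560),bool); roi[250:276,138:166]=1
m=roi&(P[...,2]>50)&(P[...,2]<95)&(hs[...,1]>110)
T=P[m]; print("pull",len(T),np.percentile(T[:,2],[5,50,95]));print(cv2.minAreaRect(T[:,:2].astype(np.float32)))
for u,v in zip(*np.nonzero(m)): pass
cv2.imwrite("pics/pull0.png",cv2.resize(p[235:285,125:190],None,fx=8,fy=8,interpolation=2))
for n,(x0,y0,x1,y1) in dict(bowl=(260,275,305,320),tumbler=(255,115,295,160),tray=(315,132,380,180),pinkA=(400,185,432,250),pinkB=(315,315,385,365),purple=(390,295,452,355)).items():
    Q=P[y0:y1,x0:x1].reshape(-1,3); Q=Q[Q[:,2]>12]
    print(n,len(Q),np.min(Q,0).round(),np.max(Q,0).round())
E
```

```text
lid top 5833 86.20250232842875
((508.84515380859375, 254.30938720703125), (201.30564880371094, 196.35421752929688), 80.20452117919922) [[394.9751  171.82698]
 [588.4667  138.4209 ]
 [622.7152  336.7918 ]
 [429.22363 370.19788]]
pull 102 [75.74540482 79.51263287 86.93708938]
((440.0162353515625, 261.2516784667969), (28.08939552307129, 56.419921875), 69.98237609863281)
bowl 739 [364. -67.  12.] [ 441.   11. 1006.]
tumbler 723 [377. -41.  12.] [ 810.   78. 1006.]
tray 642 [ 377. -211.   12.] [ 825.  -41. 1006.]
pinkA 1291 [ 377. -343.   12.] [ 701.  -41. 1006.]
pinkB 1389 [ 275. -258.   12.] [ 385.  -41. 1006.]
purple 1503 [ 324. -410.   12.] [ 452.  -41. 1006.]
```

View pics/pull0.png

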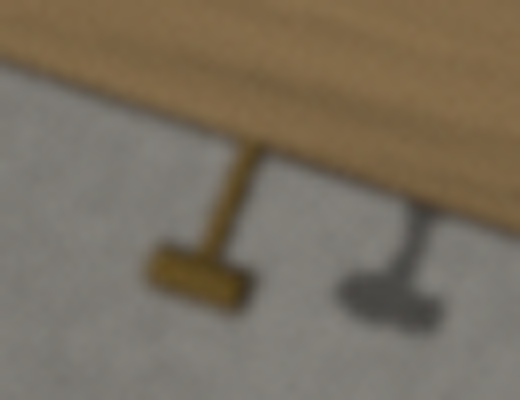

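```bash
python3 - <<'E'
from h import *
c=get_calibration("top"); D=np.load("top0.npy")
ys,xs=np.mgrid[0:420,0:560]; P=bydepth(c,np.c_[xs.ravel(),ys.ravel()],D.ravel()).reshape(420,560,3)
m=np.zeros((420,560),np.uint8); m[170:285,105:240]=(abs(P[170:285,105:240,2]-86)<6)
m=cv2.morphologyEx(m,cv2.MORPH_OPEN,np.ones((11,11)))
T=P[m>0]; r=cv2.minAreaRect(T[:,:2].astype(np.float32)); print(r,T.mean(0))
ctr=onplane(c,cv2.boxPoints(cv2.minAreaRect(np.argwhere(m>0)[:,::-1].astype(np.float32))),85); print(ctr)
print(onplane(c,[[150,269.7],[143.75,268.1],[155.6,272.2]],75))
for n,(x0,y0,x1,y1) in dict(bowl=(260,275,305,320),tumbler=(255,115,295,160),tray=(315,132,380,180),pinkA=(400,185,432,250),pinkB=(315,315,385,365),purple=(390,295,452,355)).items():
    Q=P[y0:y1,x0:x1].reshape(-1,3); d=D[y0:y1,x0:x1].ravel(); Q=Q[(Q[:,2]>12)&(d>0)]
    print(n,len(Q),np.min(Q,0).round(),np.max(Q,0).round())
s,p,R=st(); print(p,R.round(3))
c=get_calibration("wrist"); print(c["mtx"], (R.T@(-c["R"].T@c["t"]-p)).round(1), (c["R"]@R).round(3))
E
```

```text
((531.5194702148438, 250.43405151367188), (200.7021026611328, 150.25588989257812), 80.2576904296875) [530.64916937 246.9933164   86.22680114]
[[474.12705397 359.62889924  85.        ]
 [625.82088574 345.67851059  85.        ]
 [587.91876245 139.89903016  85.        ]
 [439.86589234 160.26580277  85.        ]]
[[417.99949731 269.72307839  75.        ]
 [419.44688358 284.32543739  75.        ]
 [414.38725523 256.16241319  75.        ]]
bowl 732 [364. -67.  12.] [441.  11.  51.]
tumbler 720 [739.   7.  12.] [810.  78.  90.]
tray 631 [ 715. -211.   12.] [825. -68.  36.]
pinkA 1286 [ 569. -343.   12.] [ 701. -292.   53.]
pinkB 1376 [ 275. -258.   12.] [ 385. -127.   52.]
purple 1483 [ 324. -410.   12.] [ 452. -291.   53.]
[202.89071457 590.90411487 183.03829348] [[-0.     0.325  0.946]
 [-0.001  0.946 -0.325]
 [-1.    -0.001 -0.   ]]
[[325.1922621    0.         282.18175583]
 [  0.         325.1922621  208.64064426]
 [  0.           0.           1.        ]] [-202.2    0.8  -79. ] [[-0.     1.     0.001]
 [-0.279 -0.001  0.96 ]
 [ 0.96   0.     0.279]]
```

The case centre is (531,250) with yaw -0.17. The pull measures (418,270), and the case pose predicts (418.1,269.9), so the two agree. The vase foot is at about (503,-248). I'll move in an arc over to the vase.

Request:
servo_tool(steps="0 0 40 0.07 0 0 95; 0 0 50 0.085 0 0 95; 0 0 50 0.085 0 0 95; 0 -5 50 0.085 0 0 95; 0 -5 50 0.085 0 0 95; 0 -5 50 0.085 0 0 95; 0 -5 50 0.085 0 0 95; 0 -5 50 0.085 0 0 95")

```text
t: 0.9
eef_pos: [495.1, 350.1, 179.6]
tcp_rot: [-1.433, 1.566, -2.444]
ft_force: [0.4, -0.3, -0.8]
opening: 1.002
```

Request:
servo_tool(steps="0 -5 50 0.085 0 0 95; 0 -5 50 0.085 0 0 95; 0 -5 50 0.085 0 0 95; 0 -5 50 0.085 0 0 95; 0 -5 50 0.085 0 0 95; 0 -5 50 0.085 0 0 95; 0 -5 50 0.085 0 0 95; 0 -5 40 0.085 0 0 95")

```text
t: 1.7
eef_pos: [554.2, -30.0, 177.9]
tcp_rot: [-0.908, 1.563, -2.629]
ft_force: [0.2, -0.0, -0.1]
opening: 1.0
```

```bash
cat >> h.py <<'E'
def report(target, Rt):
    s,p,R=st()
    rv=Rn.from_matrix(R.T@Rt).as_rotvec()
    print("t",round(s['t'],2),"pos",p.round(1),"tool shift",(R.T@(np.array(target)-p)).round(1),"turn",rv.round(3),"F",s['ft_force'].round(1),"op",round(s['opening']*95.1,1),"j",s['joints'].round(2))
v=np.array([0.155,0.988,0]);v/=np.linalg.norm(v); zw=np.array([0,0,1.])
w=np.array([v[1],-v[0],0])
def Rtilt(a): # approach angle a from down towards +v
    x=np.sin(a)*v-np.cos(a)*zw
    return np.c_[x,w,np.cross(x,w)]
E
python3 - <<'E'
from h import *
report([523.4,-117,84],Rtilt(-.785))
E
```

```text
t 1.7 pos [554.2 -30.  177.9] tool shift [ 94.4 -16.8  90.1] turn [ 0.007 -0.78   0.004] F [ 0.2 -0.  -0.1] op 95.1 j [-0.17  0.4   1.73 -0.01  1.01 -0.02]
```

Request:
servo_tool(steps="0 -3 0 0 -0.13 0 95; 0 -3 0 0 -0.14 0 95; 0 -3 0 0 -0.14 0 95; 0 -3 0 0 -0.14 0 95; 0 -3 0 0 -0.14 0 95; 0 -3 0 0 -0.12 0 95; 0 0 0 0 0 0 95; 0 0 0 0 0 0 95")

```text
t: 2.5
eef_pos: [536.5, -39.9, 178.5]
tcp_rot: [0.002, 0.724, -1.742]
ft_force: [0.8, -0.7, 0.1]
opening: 1.0
```

```bash
python3 - <<'E'
from h import *
report([523.4,-117,84],Rtilt(-.785))
report([512.4,-187,13],Rtilt(-.785))
E
```

```text
t 2.5 pos [536.5 -39.9 178.5] tool shift [121.2   0.2 -18.9] turn [-0.012  0.061  0.011] F [ 0.8 -0.7  0.1] op 95.1 j [ 0.2   0.58  1.72 -0.8   1.33  0.78]
t 2.5 pos [536.5 -39.9 178.5] tool shift [221.3   1.3 -25.2] turn [-0.012  0.061  0.011] F [ 0.8 -0.7  0.1] op 95.1 j [ 0.2   0.58  1.72 -0.8   1.33  0.78]
```

Request:
servo_tool(steps="30 0 -6 -0.012 0.06 0.011 95; 35 0 -4 0 0 0 95; 35 0 -4 0 0 0 95; 20 0 -4 0 0 0 95; 0 0 0 0 0 0 95; 0 0 0 0 0 0 95; 0 0 0 0 0 0 95; 0 0 0 0 0 0 95")

```text
t: 3.3
eef_pos: [527.5, -116.3, 84.5]
tcp_rot: [0.018, 0.806, -1.72]
ft_force: [-0.1, -0.9, 0.6]
opening: 0.998
```

```bash
python3 - <<'E'
from h import *
p,d=read_camera("wrist"); cv2.imwrite("pics/w1.png",p)
p,d=read_camera("top"); cv2.imwrite("pics/t1.png",p)
report([512.4,-187,13],Rtilt(-.785))
E
```

```text
t 3.4 pos [ 527.4 -116.2   84.4] tool shift [101.5  -4.3   2.7] turn [-0.013 -0.02  -0.005] F [ 0.5 -0.2 -0.7] op 95.2 j [ 0.05  0.66  1.86 -0.91  1.04  0.86]
```

View pics/w1.png

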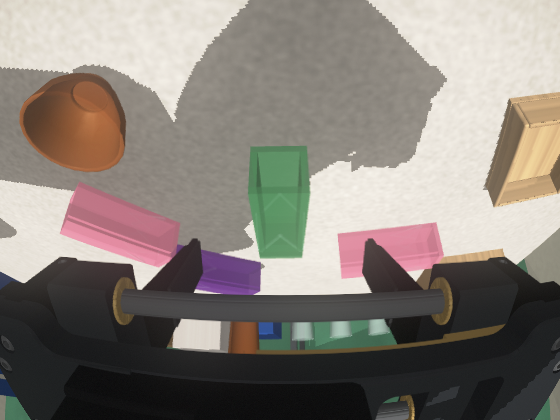

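View pics/t1.png

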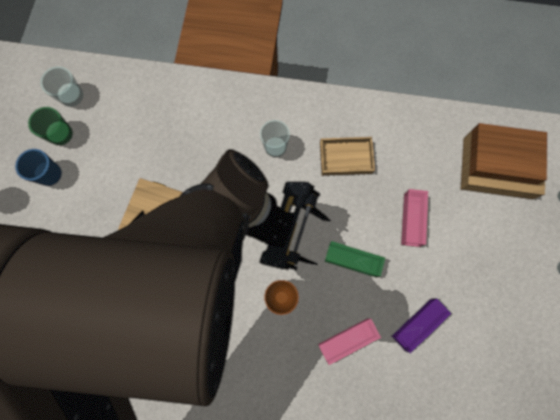

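The wrist view shows the open green mouth at (278,165), centred between the fingertips at (195,245) and (370,245). In the top view the bowl and tumbler are clear of the gripper. Advancing.

Request:
servo_tool(steps="30 -2 1 -0.01 -0.015 0 95; 30 -1 1 0 0 0 95; 20 0 1 0 0 0 95; 12 0 0 0 0 0 95; 5 0 0 0 0 0 95; 0 0 0 0 0 0 95; 0 0 0 0 0 0 95; 0 0 0 0 0 0 95")

```text
t: 4.2
eef_pos: [517.8, -183.6, 18.5]
tcp_rot: [0.019, 0.792, -1.706]
ft_force: [0.6, -0.2, 0.1]
opening: 1.0
```

```bash
python3 - <<'E'
from h import *
report([512.4,-187,13],Rtilt(-.785))
p,d=read_camera("wrist"); cv2.imwrite("pics/w2.png",p)
E
```

```text
t 4.2 pos [ 517.8 -183.6   18.5] tool shift [ 6.8 -4.9 -0.8] turn [-0.004 -0.006 -0.014] F [ 0.6 -0.2  0.1] op 95.1 j [-0.07  0.76  1.93 -1.11  0.9   1.  ]
```

View pics/w2.png

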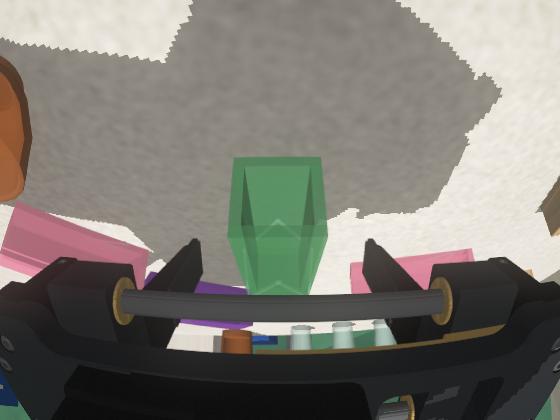

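The vase sits between the fingers with its mouth at (278,190). Joint 4 is near its limit, so I won't tilt any further. Closing here.

Request:
servo_tool(steps="0 -2 0 0 0 0 70; 0 0 0 0 0 0 50; 0 0 0 0 0 0 40; 0 0 0 0 0 0 30; 0 0 0 0 0 0 30; 0 0 0 0 0 0 30; 0 0 0 0 0 0 30; 0 0 0 0 0 0 30")

```text
t: 5.05
eef_pos: [516.2, -182.4, 19.5]
tcp_rot: [0.021, 0.792, -1.703]
ft_force: [0.6, -0.3, 0.3]
opening: 0.481
```

```bash
python3 - <<'E'
from h import *
report([512.4,-187,120],Rtilt(.785))
E
```

```text
t 5.05 pos [ 516.2 -182.4   19.5] tool shift [-68.   -1.6  74.3] turn [ 0.009  1.564 -0.016] F [ 0.6 -0.3  0.3] op 45.8 j [-0.07  0.75  1.94 -1.11  0.9   1.01]
```

Request:
servo_tool(steps="-8 0 8 0 0 0 30; -14 0 14 0 0 0 30; -14 0 14 0 0 0 30; -14 0 14 0 0 0 30; -10 0 10 0 0 0 30; -5 0 5 0 0 0 30; 0 0 0 0 0.04 0 30; 0 0 0 0 0.08 0 30")

```text
t: 5.85
eef_pos: [513.2, -180.4, 114.5]
tcp_rot: [0.016, 0.92, -1.704]
ft_force: [-0.0, 0.3, -3.5]
opening: 0.48
```

Request:
servo_tool(steps="0 0 0 0 0.1 0 30; 0 0 0 0 0.11 0 30; 0 0 0 0 0.11 0 30; 0 0 0 0 0.11 0 30; 0 0 0 0 0.11 0 30; 0 0 0 0 0.11 0 30; 0 0 0 0 0.11 0 30; 0 0 0 0 0.11 0 30")

```text
t: 6.65
eef_pos: [513.4, -177.2, 117.6]
tcp_rot: [3.072, 1.315, 1.366]
ft_force: [0.6, 0.7, -4.2]
opening: 0.476
```

```bash
python3 - <<'E'
from h import *
report([512.4,-187,120],Rtilt(.785))
p,d=read_camera("scene"); cv2.imwrite("pics/s3.png",p[60:300,100:400].repeat(2,0).repeat(2,1))
E
```

```text
t 6.65 pos [ 513.4 -177.2  117.6] tool shift [-4.8  0.4  8.9] turn [ 0.025  0.53  -0.006] F [ 0.6  0.7 -4.2] op 45.3 j [-0.59  0.49  1.81  0.29  0.96 -0.63]
```

View pics/s3.png

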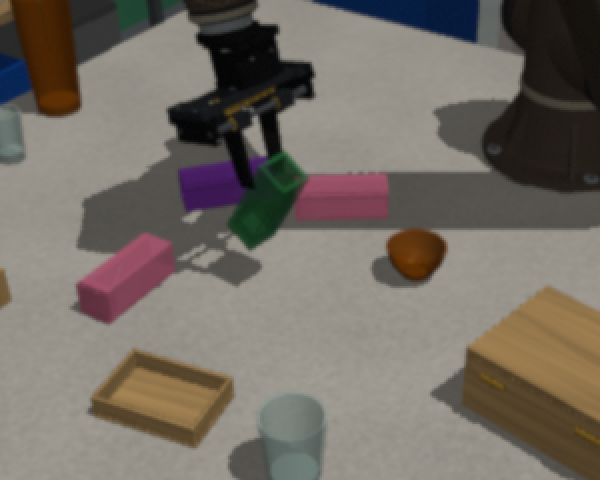

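The vase is held in the air with its mouth tilted up at (285,165), and it hasn't slipped. Finishing the turn.

Request:
servo_tool(steps="0 0 0 0 0.11 0 30; 0 0 0 0 0.11 0 30; 0 0 0 0 0.11 0 30; 0 0 0 0 0.11 0 30; 0 0 0 0.02 0.07 0 30; 0 0 0 0 0.03 0 30; 0 0 0 0 0 0 30; 0 0 0 0 0 0 30")

```text
t: 7.5
eef_pos: [510.7, -179.5, 115.4]
tcp_rot: [-3.14, 0.759, 1.422]
ft_force: [-0.2, -0.2, -3.1]
opening: 0.481
```

```bash
python3 - <<'E'
from h import *
report([513,-180,80],Rtilt(.785))
p,d=read_camera("scene"); cv2.imwrite("pics/s4.png",p[100:220,170:320].repeat(4,0).repeat(4,1)); np.save("s4.npy",d); cv2.imwrite("s4.png",p)
c=get_calibration("scene")
hs=cv2.cvtColor(p,cv2.COLOR_BGR2HSV); m=((hs[...,0]>45)&(hs[...,0]<85)&(hs[...,1]>100)); m[:100]=0;m[220:]=0;m[:,:170]=0;m[:,320:]=0
ys,xs=np.nonzero(m); P=bydepth(c,np.c_[xs,ys],d[ys,xs]); P=P[np.linalg.norm(P-[513,-180,90],axis=1)<130]
print(len(P),P.min(0),P.max(0),P.mean(0)); u,s,vt=np.linalg.svd(P-P.mean(0),full_matrices=False); print(s,vt)
E
```

```text
t 7.5 pos [ 510.7 -179.5  115.4] tool shift [24.3  2.4 25.7] turn [ 0.003 -0.027  0.005] F [-0.2 -0.2 -3.1] op 45.8 j [-0.8   0.68  1.71  0.63  1.37 -0.98]
1156 [ 478.8728568  -251.18120584   52.54214983] [ 540.59861953 -153.69895866  185.93753123] [ 521.200873   -173.31119825  124.73090117]
[1303.18110455  554.37393462  443.54635424] [[ 0.08399906  0.10191156 -0.99124073]
 [ 0.62747854 -0.7781714  -0.02683209]
 [-0.77408969 -0.61972842 -0.12931299]]
```

View pics/s4.png

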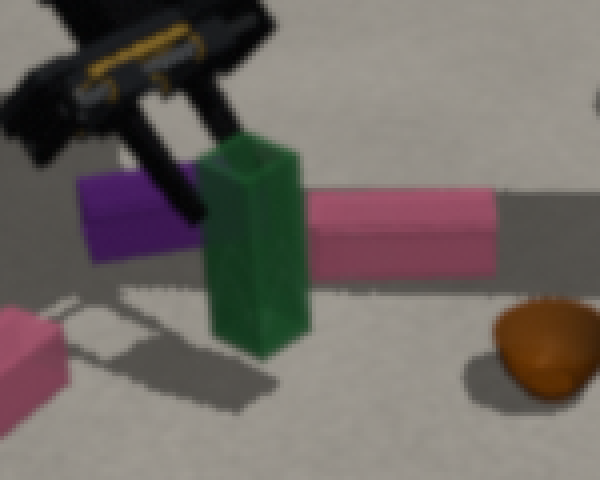

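The vase hangs nearly upright at (255,245) in the crop, with its foot about 50 mm up. Lowering.

Request:
servo_tool(steps="6 0 7 0 -0.02 0 30; 10 0 10 0 0 0 30; 8 0 8 0 0 0 30; 5 0 5 0 0 0 30; 2 0 2 0 0 0 30; 0 0 0 0 0 0 30; 0 0 0 0 0 0 30; 0 0 0 0 0 0 30")

```text
t: 8.35
eef_pos: [511.4, -178.2, 69.6]
tcp_rot: [3.14, 0.785, 1.423]
ft_force: [0.1, -0.2, -3.2]
opening: 0.482
```

```bash
python3 - <<'E'
from h import *
report([513,-180,66],Rtilt(.785))
E
```

```text
t 8.35 pos [ 511.4 -178.2   69.6] tool shift [1.4 1.9 3.6] turn [ 0.008 -0.001  0.006] F [ 0.1 -0.2 -3.2] op 45.9 j [-0.79  0.73  1.74  0.63  1.28 -1.03]
```

Request:
servo_tool(steps="1 0 1 0 0 0 30; 1 0 1 0 0 0 30; 0 0 0 0 0 0 30; 0.7 0 0.7 0 0 0 30; 0 0 0 0 0 0 30; 0 0 0 0 0 0 30; 0 0 0 0 0 0 30; 0 0 0 0 0 0 30")

```text
t: 9.15
eef_pos: [511.7, -178.9, 67.9]
tcp_rot: [3.136, 0.784, 1.42]
ft_force: [-1.0, -1.8, -0.2]
opening: 0.483
```

Request:
servo_tool(steps="1 0 1 0 0 0 30; 1 0 1 0 0 0 30; 1 0 1 0 0 0 30; 0 0 0 0 0 0 30; 0 0 0 0 0 0 30; 0 0 0 0 0 0 30; 0 0 0 0 0 0 30; 0 0 0 0 0 0 30")

```text
t: 9.95
eef_pos: [511.7, -179.2, 67.9]
tcp_rot: [3.132, 0.78, 1.419]
ft_force: [-1.1, -1.6, 0.0]
opening: 0.48
```

```bash
python3 - <<'E'
from h import *
report([513,-180,66],Rtilt(.785))
p,d=read_camera("scene"); cv2.imwrite("pics/s5.png",p[100:220,170:320].repeat(4,0).repeat(4,1))
c=get_calibration("scene")
hs=cv2.cvtColor(p,cv2.COLOR_BGR2HSV); m=((hs[...,0]>45)&(hs[...,0]<85)&(hs[...,1]>100)); m[:100]=0;m[220:]=0;m[:,:170]=0;m[:,320:]=0
ys,xs=np.nonzero(m); P=bydepth(c,np.c_[xs,ys],d[ys,xs]); P=P[np.linalg.norm(P-[513,-180,50],axis=1)<130]
print(len(P),np.percentile(P,1,axis=0),np.percentile(P,99,axis=0))
E
```

```text
t 9.95 pos [ 511.7 -179.2   67.9] tool shift [0.9 1.4 1.8] turn [ 0.012 -0.006  0.003] F [-1.1 -1.6  0. ] op 45.7 j [-0.79  0.74  1.74  0.64  1.28 -1.04]
1106 [ 490.13971206 -204.66631919    5.91734878] [ 538.71696506 -154.79527863  131.76591105]
```

View pics/s5.png

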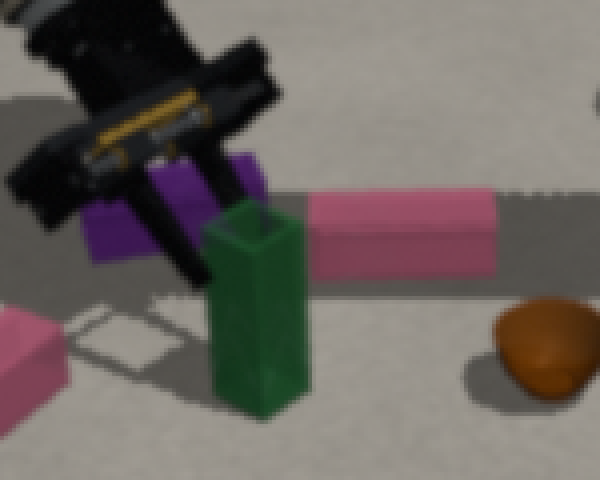

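The vase stands on the table with its top at about 131 mm, and its weight is off the wrist. Releasing.

Request:
servo_tool(steps="0 0 0 0 0 0 50; 0 0 0 0 0 0 55; 0 0 0 0 0 0 65; 0 0 0 0 0 0 80; 0 0 0 0 0 0 95; 0 0 0 0 0 0 95; 0 0 0 0 0 0 95; 0 0 0 0 0 0 95")

```text
t: 10.8
eef_pos: [512.0, -178.5, 67.9]
tcp_rot: [3.133, 0.779, 1.419]
ft_force: [-0.6, 0.5, 0.3]
opening: 0.986
```

```bash
python3 - <<'E'
from h import *
report([513,-180,66],Rtilt(.785))
p,d=read_camera("scene"); cv2.imwrite("pics/s6.png",p[100:220,170:320].repeat(4,0).repeat(4,1))
c=get_calibration("scene")
hs=cv2.cvtColor(p,cv2.COLOR_BGR2HSV); m=((hs[...,0]>45)&(hs[...,0]<85)&(hs[...,1]>100)); m[:100]=0;m[220:]=0;m[:,:170]=0;m[:,320:]=0
ys,xs=np.nonzero(m); P=bydepth(c,np.c_[xs,ys],d[ys,xs]); P=P[np.linalg.norm(P-[513,-180,50],axis=1)<130]
print(len(P),np.percentile(P,1,axis=0),np.percentile(P,99,axis=0))
E
```

```text
t 10.8 pos [ 512.  -178.5   67.9] tool shift [0.4 1.2 2.2] turn [ 0.012 -0.007  0.003] F [-0.6  0.5  0.3] op 93.8 j [-0.79  0.74  1.74  0.64  1.28 -1.04]
1063 [ 484.86222576 -203.05925741    6.97635973] [ 538.46820065 -155.90889278  131.29279803]
```

View pics/s6.png

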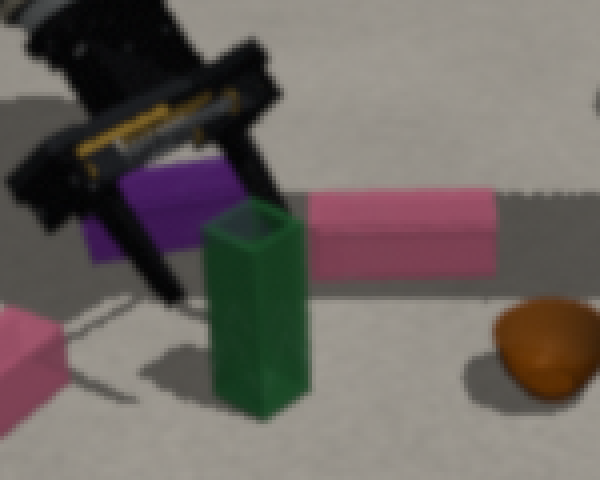

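The vase stands free at (258,310), with both fingers clear of it. Backing out along the tool axis.

Request:
servo_tool(steps="-20 0 0 0 0 0 95; -35 0 0 0 0 0 95; -40 0 0 0 0 0 95; -40 0 0 0 0 0 95; -45 0 0 0 0 0 95; -30 0 -30 0 -0.1 0 95; -20 0 -20 0 -0.13 0 95; 0 0 0 0 -0.14 0 95")

```text
t: 11.65
eef_pos: [490.4, -310.7, 268.3]
tcp_rot: [-3.138, 1.153, 1.423]
ft_force: [0.6, 0.5, -1.1]
opening: 1.0
```

Request:
servo_tool(steps="0 0 0 0 -0.14 0 95; 0 0 0 0 -0.14 0 95; 0 0 0 0 -0.12 0 95; 0 0 0 0 0 0 95; 0 0 0 0 0 0 95; 0 0 0 0 0 0 95; 0 0 0 0 0 0 95; 0 0 0 0 0 0 95")

```text
t: 12.45
eef_pos: [490.7, -311.0, 272.6]
tcp_rot: [1.699, 1.564, -0.022]
ft_force: [-0.8, -0.2, -0.0]
opening: 0.998
```

```bash
cat >> h.py <<'E'
cx=np.array([0.9856,-0.1691,0]); cy=np.array([0.1691,0.9856,0])
HZ=np.array([605.4,237.7,60.])
Rc=np.c_[-zw,cy,np.cross(-zw,cy)]   # tool down, jaws along hinge
def pull(a):
    b=a+np.arctan2(12.5,190); return HZ+190.4*(-np.cos(b)*cx+np.sin(b)*zw)
E
python3 - <<'E'
from h import *
print(pull(0)); report(pull(0)+[0,0,80],Rc); print(Rc)
p,d=read_camera("scene"); cv2.imwrite("pics/s7.png",p)
E
```

```text
[418.14656275 269.82718774  72.49929493]
t 12.45 pos [ 490.7 -311.   272.6] tool shift [ 119.6 -159.3 -563.3] turn [-1.551  0.004 -0.006] F [-0.8 -0.2 -0. ] op 94.9 j [-0.68  0.35  1.55  0.    1.24 -0.53]
[[-0.      0.1691  0.9856]
 [-0.      0.9856 -0.1691]
 [-1.      0.      0.    ]]
```

View pics/s7.png

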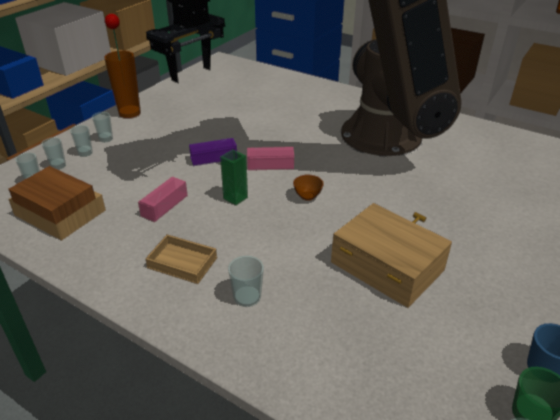

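The vase is standing at (235,178), and the bowl, tumbler and tray haven't moved. Moving over to the pull.

Request:
servo_tool(steps="0 5 -40 -0.08 0 0 95; 0 5 -48 -0.08 0 0 95; 0 5 -48 -0.08 0 0 95; 0 8 -48 -0.08 0 0 95; 0 8 -48 -0.08 0 0 95; 0 10 -48 -0.1 0 0 95; 0 10 -48 -0.1 0 0 95; 0 10 -48 -0.1 0 0 95")

```text
t: 13.3
eef_pos: [496.4, 68.3, 269.8]
tcp_rot: [2.111, 1.566, 1.1]
ft_force: [1.7, 0.3, 0.5]
opening: 0.999
```

```bash
python3 - <<'E'
from h import *
report(pull(0)+[0,0,80],Rc)
E
```

```text
t 13.3 pos [496.4  68.3 269.8] tool shift [ 117.9   40.2 -212. ] turn [-0.841 -0.001 -0.005] F [1.7 0.3 0.5] op 95.0 j [ 0.    0.23  1.73  0.    1.18 -0.56]
```

Request:
servo_tool(steps="5 6 -30 -0.12 0 0 60; 12 10 -30 -0.12 0 0 60; 16 13 -28 -0.12 0 0 60; 16 16 -26 -0.12 0 0 60; 16 20 -24 -0.12 0 0 60; 16 22 -21 -0.12 0 0 60; 10 25 -19 -0.12 0 0 60; 0 0 0 0 0 0 60")

```text
t: 14.1
eef_pos: [413.9, 281.0, 175.5]
tcp_rot: [1.76, 1.565, 1.627]
ft_force: [0.6, -1.2, 0.5]
opening: 0.631
```

```bash
python3 - <<'E'
from h import *
report(pull(0)+[0,0,80],Rc)
report(pull(0)+[0,0,-19],Rc)
p,d=read_camera("wrist"); cv2.imwrite("pics/w8.png",p)
p,d=read_camera("top"); cv2.imwrite("pics/t8.png",p)
E
```

```text
t 14.1 pos [413.9 281.  175.5] tool shift [ 23.  -10.6   5.7] turn [ 0.038 -0.001 -0.006] F [ 0.6 -1.2  0.5] op 60.0 j [ 0.46  0.32  1.87  0.01  0.95 -0.98]
t 14.1 pos [413.9 281.  175.5] tool shift [122.  -11.2   5.8] turn [ 0.038 -0.001 -0.006] F [ 0.6 -1.2  0.5] op 60.0 j [ 0.46  0.32  1.87  0.01  0.95 -0.98]
```

View pics/w8.png

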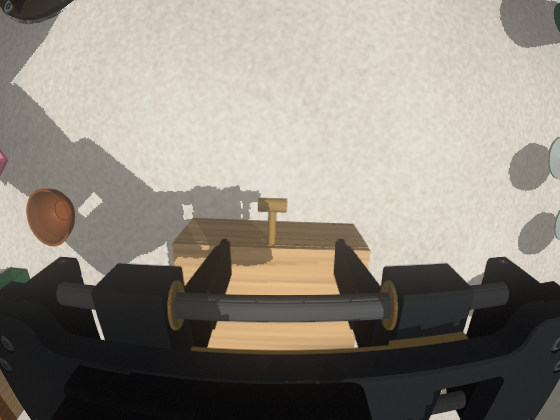

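View pics/t8.png

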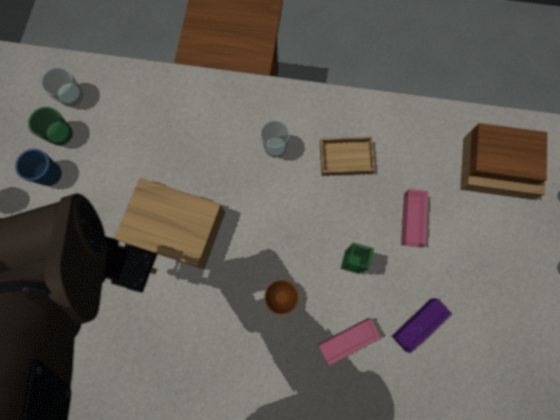

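The wrist view shows the pull bar at (272,205), about 11 mm to one side as computed. The top view shows the vase upright at (357,257). Correcting and descending partway.

Request:
servo_tool(steps="10 -6 3 0.038 0 0 60; 20 -5 3 0 0 0 60; 20 0 0 0 0 0 60; 10 0 0 0 0 0 60; 0 0 0 0 0 0 60; 0 0 0 0 0 0 60; 0 0 0 0 0 0 60; 0 0 0 0 0 0 60")

```text
t: 15.0
eef_pos: [424.6, 261.5, 116.1]
tcp_rot: [1.093, 1.561, 0.892]
ft_force: [-0.4, 0.5, 0.3]
opening: 0.632
```

```bash
python3 - <<'E'
from h import *
report(pull(0)+[0,0,-19],Rc)
c=get_calibration("wrist")
p,d=read_camera("wrist"); cv2.imwrite("pics/w9.png",p)
hs=cv2.cvtColor(p,cv2.COLOR_BGR2HSV); 
roi=p[150:250,220:340]; cv2.imwrite("pics/w9c.png",cv2.resize(roi,None,fx=5,fy=5))
E
```

```text
t 15.0 pos [424.6 261.5 116.1] tool shift [62.6  6.3 -8.3] turn [-0.031  0.005 -0.009] F [-0.4  0.5  0.3] op 60.1 j [ 0.42  0.4   1.95  0.01  0.79 -0.96]
```

View pics/w9c.png

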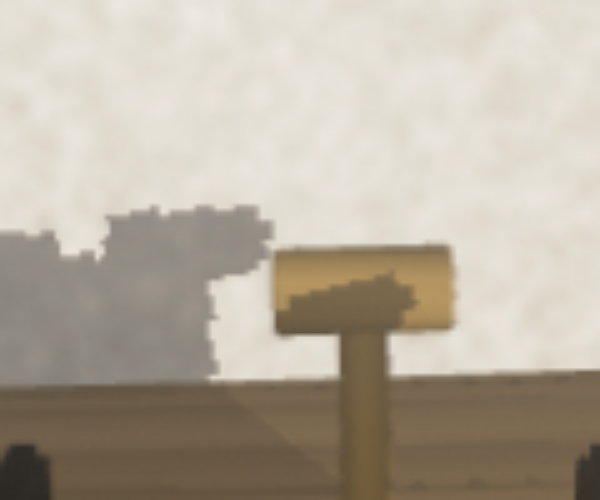

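```bash
python3 - <<'E'
from h import *
c=get_calibration("wrist"); k=c["mtx"]
def wray(u,v):
    a=np.array([(u-k[0,2])/k[0,0],(v-k[1,2])/k[1,1]]); th=np.linalg.norm(a); d=np.r_[a/th*np.sin(th),np.cos(th)]
    return -c["R"].T@c["t"], c["R"].T@d
for uv in [(293,208),(275,208),(311,207)]:
    o,d=wray(*uv); print((o+d*(72.5-o[2])/d[2]).round(1))
report(pull(0)+[0,0,-19],Rc)
E
```

```text
[418.9 272.7  72.5]
[416.1 258.9  72.5]
[421.  286.8  72.5]
t 15.05 pos [424.7 261.6 116.1] tool shift [62.6  6.3 -8.3] turn [-0.031  0.005 -0.009] F [ 0.5 -0.5  0. ] op 60.0 j [ 0.42  0.4   1.95  0.01  0.79 -0.96]
```

The wrist ray puts the bar centre at (419,273) with 28.4 mm between its ends. That agrees with the top view within 3 mm, so I'll descend onto it.

Request:
servo_tool(steps="10 4 -4 -0.03 0 0 60; 15 3 -4 0 0 0 60; 15 0 0 0 0 0 60; 12 0 0 0 0 0 60; 8 0 0 0 0 0 60; 2 0 0 0 0 0 60; 0 0 0 0 0 0 60; 0 0 0 0 0 0 60")

```text
t: 15.85
eef_pos: [417.5, 273.1, 51.2]
tcp_rot: [0.949, 1.558, 0.79]
ft_force: [-0.4, -0.8, -0.3]
opening: 0.63
```

```bash
python3 - <<'E'
from h import *
report(pull(0)+[0.4,1,-19],Rc)
E
```

```text
t 15.85 pos [417.5 273.1  51.2] tool shift [-2.3 -2.1  1.4] turn [ 0.01   0.008 -0.011] F [-0.4 -0.8 -0.3] op 59.9 j [ 0.44  0.5   2.01  0.01  0.62 -0.97]
```

Request:
servo_tool(steps="-2 -2 1 0 0 0 45; 0 0 0 0 0 0 30; 0 0 0 0 0 0 20; 0 0 0 0 0 0 15; 0 0 0 0 0 0 15; 0 0 0 0 0 0 15; 0 0 0 0 0 0 15; 0 0 0 0 0 0 15")

```text
t: 16.65
eef_pos: [419.0, 271.0, 55.0]
tcp_rot: [0.883, 1.555, 0.723]
ft_force: [0.0, 0.8, 0.1]
opening: 0.158
```

```bash
python3 - <<'E'
from h import *
report(pull(0)+[0,0,-19],Rc)
p,d=read_camera("wrist"); cv2.imwrite("pics/w10.png",p)
E
```

```text
t 16.65 pos [419. 271.  55.] tool shift [ 1.4 -1.3 -0.7] turn [ 0.01   0.01  -0.012] F [0.  0.8 0.1] op 15.0 j [ 0.44  0.49  2.01  0.01  0.63 -0.98]
```

View pics/w10.png

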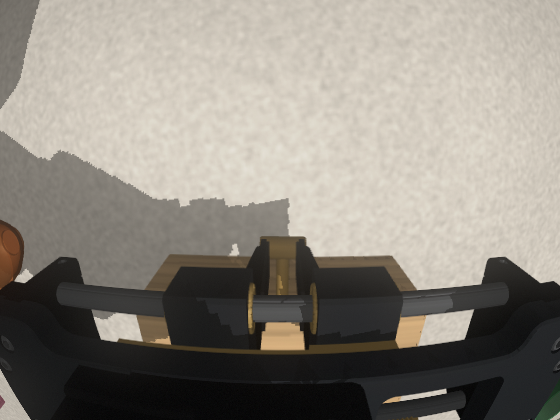

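```bash
python3 - <<'E'
from h import *
p=cv2.imread("pics/w10.png"); cv2.imwrite("pics/w10c.png",cv2.resize(p[215:355,210:360],None,fx=4,fy=4))
p,d=read_camera("wrist"); print(d[228:300:4,283])
c=get_calibration("wrist"); k=c["mtx"]
def wp(u,v):
    a=np.array([(u-k[0,2])/k[0,0],(v-k[1,2])/k[1,1]]); th=np.linalg.norm(a); q=np.r_[a/th*np.sin(th),np.cos(th)]; q=q/q[2]*d[v,u]
    return (c["R"].T@(q-c["t"])).round(1)
for v in range(232,300,4): print(v,wp(283,v),wp(268,v),wp(262,v),wp(303,v))
p,dd=read_camera("scene"); cv2.imwrite("pics/s10.png",cv2.resize(p[150:300,300:500],None,fx=4,fy=4))
E
```

```text
[272.12518 272.50668 199.44667 193.12418 190.9049  191.19722 190.76944
 192.94452 196.86884 197.83812 198.5465  198.0703  199.22632 200.64618
 201.03069 203.11783 203.13002  91.50383]
232 [435.6 270.6   1.1] [433.7 258.1   0.7] [432.7 253.2   1.3] [438.4 287.2   1.2]
236 [412.  273.3  70.3] [410.5 264.2  70.3] [409.5 260.7  71.3] [441.9 286.6   1.5]
240 [412.  273.2  76.9] [410.3 264.5  77.3] [405.5 262.2  88.1] [408.8 284.8  89.3]
244 [413.4 273.   79.6] [407.2 265.4  90.9] [405.3 262.6  94.4] [408.6 284.4  95.2]
248 [415.7 272.6  80. ] [407.3 265.6  96.3] [405.4 262.8  99.6] [408.6 284.  100.4]
252 [417.8 272.2  81.1] [407.4 265.7 101.4] [405.  263.1 105.6] [408.1 283.7 106.5]
256 [421.  271.7  79.8] [409.9 265.2 100.9] [405.  263.3 110.5] [408.8 283.3 109.7]
260 [425.  271.1  76.9] [412.1 264.8 101.1] [405.7 263.4 113.7] [408.4 283.  115. ]
264 [427.8 270.7  76.8] [413.6 264.6 102.8] [405.2 263.7 119.1] [408.  282.7 120. ]
268 [430.5 270.2  76.9] [415.7 264.2 103.4] [404.8 264.  124.1] [408.2 282.4 123.7]
272 [432.7 269.9  78. ] [417.6 263.9 104.3] [405.5 264.  126.8] [408.3 282.1 127.2]
276 [435.6 269.4  77.7] [419.9 263.5 104.3] [406.6 263.9 128.5] [408.1 281.9 131.4]
280 [438.7 268.9  77.2] [421.8 263.2 105.2] [407.3 263.8 130.8] [408.5 281.6 134. ]
284 [441.4 268.5  77.6] [424.1 262.8 105.4] [406.  264.3 136.8] [409.9 281.4 135.2]
288 [445.  267.9  76.5] [426.2 262.4 106.1] [406.7 264.3 138.9] [408.8 281.2 140.3]
292 [447.5 267.5  77.3] [456.4 255.7  59.7] [406.4 264.5 142.6] [409.7 280.9 142. ]
296 [388.9 275.5 176. ] [387.  271.5 178. ] [387.2 269.7 177.3] [389.1 281.2 177.3]
```

View pics/w10c.png

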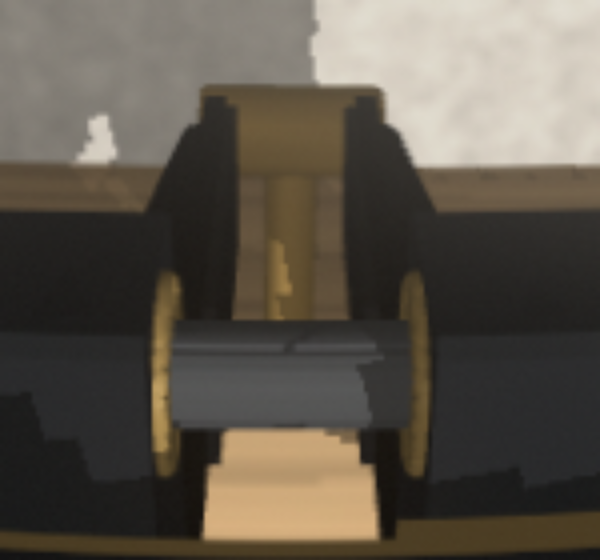

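View pics/s10.png

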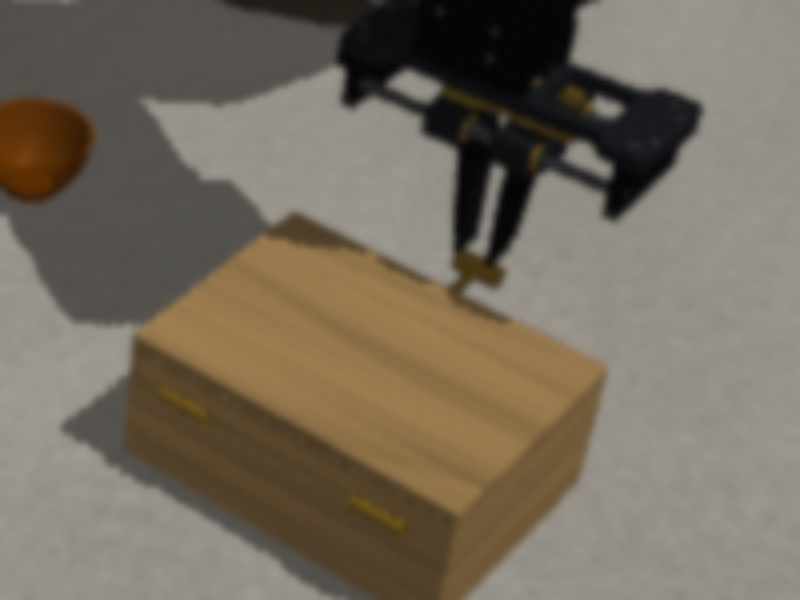

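```bash
python3 - <<'E'
from h import *
c=get_calibration("scene")
def pr(X): q=c["R"]@X+c["t"]; return (c["mtx"]@(q/q[2]))[:2].round(1)
R=Rtilt(.79); T=np.array([512,-178.5,67.9])
for s in (-1,1):
  for b in (0,-19,-33): print(s,b,pr(T+R@[b,s*47.5,0]), pr(T+R@[b,s*59,0]))
s,T,R=st()
print("now")
for s in (-1,1):
  for b in (0,-19,-33): print(s,b,(pr(T+R@[b,s*7.5,0])-[300,150])*4)
print((pr(np.array([418.5,270.5,72.5]))-[300,150])*4)
E
```

```text
-1 0 [248.  169.6] [251.  167.7]
-1 -19 [244.  163.3] [247.1 161.5]
-1 -33 [241.1 158.7] [244.3 156.9]
1 0 [221.2 185.5] [217.8 187.5]
1 -19 [217.1 179. ] [213.7 180.9]
1 -33 [214.1 174.2] [210.6 176.1]
now
-1 0 [458.8 285.6]
-1 -19 [464.  259.6]
-1 -33 [468.  239.6]
1 0 [482.4 296.4]
1 -19 [487.6 270.4]
1 -33 [491.6 250.4]
[475.2 266.4]
```

The fingers closed to 15 mm, which is inside the 28 mm bar. The wrist depth and the scene view both put the real fingertips about 30 mm behind the reported TCP, so they are just above the bar and not beside it. I'll reopen, go down 25 mm and look again.

Request:
servo_tool(steps="0 0 0 0 0 0 60; 0 0 0 0 0 0 60; 0 0 0 0 0 0 60; 0 0 0 0 0 0 60; 8 0 0 0 0 0 60; 8 0 0 0 0 0 60; 7 0 0 0 0 0 60; 0 0 0 0 0 0 60")

```text
t: 17.6
eef_pos: [419.1, 271.2, 29.6]
tcp_rot: [0.893, 1.555, 0.733]
ft_force: [-0.2, 0.4, -0.2]
opening: 0.625
```

```bash
python3 - <<'E'
from h import *
report(pull(0)+[0,0,-43],Rc)
p,d=read_camera("wrist"); 
cv2.imwrite("pics/w11c.png",cv2.resize(p[205:355,200:370],None,fx=4,fy=4))
p,dd=read_camera("scene"); cv2.imwrite("pics/s11.png",cv2.resize(p[170:270,360:480],None,fx=5,fy=5))
E
```

```text
t 17.6 pos [419.1 271.2  29.6] tool shift [ 0.1 -1.5 -0.7] turn [ 0.01   0.01  -0.012] F [-0.2  0.4 -0.2] op 59.4 j [ 0.44  0.54  2.02  0.01  0.56 -0.98]
```

View pics/w11c.png

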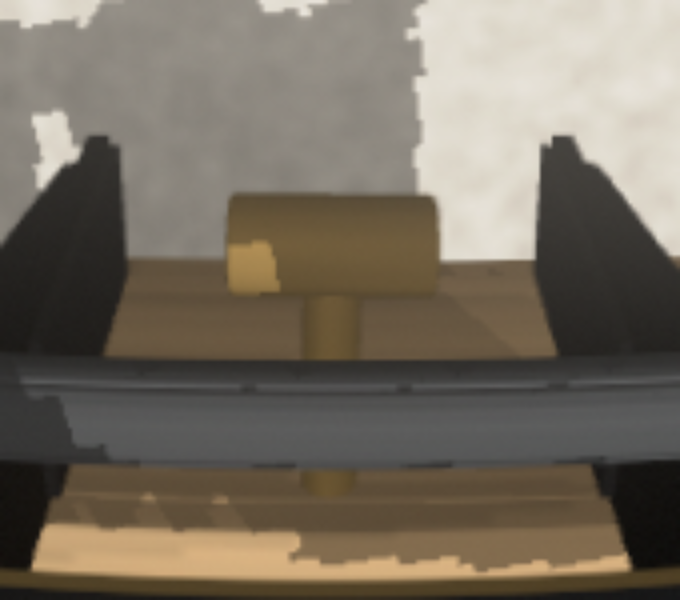

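View pics/s11.png

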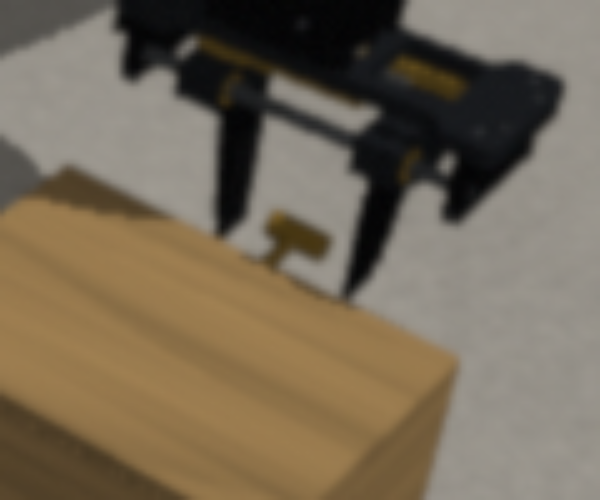

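The bar at (333,245) now lies midway between the fingers, with the tips below it. Closing.

Request:
servo_tool(steps="0 0 0 0 0 0 45; 0 0 0 0 0 0 30; 0 0 0 0 0 0 20; 0 0 0 0 0 0 15; 0 0 0 0 0 0 15; 0 0 0 0 0 0 15; 0 0 0 0 0 0 15; 0 0 0 0 0 0 15")

```text
t: 18.5
eef_pos: [419.8, 271.4, 31.0]
tcp_rot: [0.853, 1.553, 0.693]
ft_force: [1.2, -0.1, -0.9]
opening: 0.294
```

```bash
python3 - <<'E'
from h import *
s,T,R=st(); o=T-pull(0); print("TCP-pull",o.round(1))
np.save("off.npy",[0,0,T[2]-72.5])
report(pull(0)+[0,0,-43],Rc)
p,d=read_camera("wrist"); 
cv2.imwrite("pics/w12c.png",cv2.resize(p[205:355,200:370],None,fx=4,fy=4))
E
```

```text
TCP-pull [  1.6   1.6 -41.5]
t 18.5 pos [419.8 271.4  31. ] tool shift [ 1.5 -1.8 -1.4] turn [ 0.01   0.011 -0.013] F [ 1.2 -0.1 -0.9] op 27.9 j [ 0.44  0.54  2.02  0.01  0.57 -0.98]
```

View pics/w12c.png

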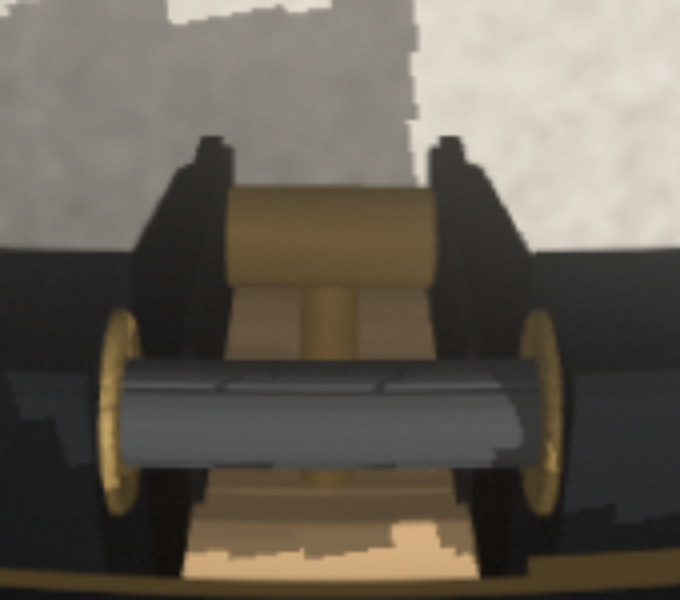

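The bar is pinched by its flat ends at an opening of 27.9 mm, against the 28 mm given. Now I'll work out the lifting arc.

```bash
python3 - <<'E'
import numpy as np
np.save("tcp0.npy",[419.8,271.4,31.0])
E
cat >> h.py <<'E'
def lid(n,da):
    s,T,R=st(); q=T-np.load("tcp0.npy")+pull(0)-HZ
    f,u,l=q@cx,q[2],q@cy; a=np.arctan2(u,-f)-0.0657
    print("t",round(s['t'],2),"angle",round(a,4),"rad err",round(np.hypot(f,u)-190.4,2),"lat",round(l,2),"F",s['ft_force'].round(1),"op",round(s['opening']*95.1,1),"turn",Rn.from_matrix(R.T@Rc).as_rotvec().round(3),"j",s['joints'].round(2))
    P=T
    for i in range(n):
        N=np.load("tcp0.npy")+pull(a+(i+1)*da)-pull(0); print((R.T@(N-P)).round(1),round(a+(i+1)*da,3)); P=N
E
python3 - <<'E'
from h import *
lid(8,.05)
E
```

```text
t 18.55 angle 0.0002 rad err 0.05 lat -0.01 F [ 0.9 -0.1 -0.1] op 27.8 turn [ 0.01   0.011 -0.013] j [ 0.44  0.54  2.02  0.01  0.57 -0.98]
[-9.5  0.1  1. ] 0.05
[-9.4  0.1  1.4] 0.1
[-9.3  0.1  1.9] 0.15
[-9.2  0.1  2.4] 0.2
[-9.1  0.1  2.8] 0.25
[-8.9  0.1  3.3] 0.3
[-8.8  0.1  3.7] 0.35
[-8.6  0.1  4.2] 0.4
```

Request:
servo_tool(steps="-5 0 0.5 0 0 0 15; -9.4 0 1 0 0 0 15; -9.4 0 1.3 0 0 0 15; -9.3 0 1.8 0 0 0 15; -9.2 0 2.3 0 0 0 15; -9 0 2.7 0 0 0 15; -8.9 0 3.2 0 0 0 15; -5 0 2 0 0 0 15")

```text
t: 19.35
eef_pos: [437.3, 268.4, 103.2]
tcp_rot: [0.743, 1.547, 0.583]
ft_force: [5.7, 0.4, -6.1]
opening: 0.292
```

```bash
python3 - <<'E'
from h import *
lid(8,.06)
p,d=read_camera("scene"); cv2.imwrite("pics/s13.png",cv2.resize(p[120:310,300:500],None,fx=3,fy=3))
E
```

```text
t 19.35 angle 0.3913 rad err 1.52 lat 0.02 F [ 5.7  0.4 -6.1] op 27.8 turn [ 0.01   0.017 -0.016] j [ 0.42  0.43  1.94  0.01  0.75 -1.  ]
[-9.3  0.1  6.9] 0.451
[-9.7  0.1  6.1] 0.511
[-9.3  0.1  6.7] 0.571
[-8.9  0.1  7.2] 0.631
[-8.4  0.1  7.7] 0.691
[-7.9  0.   8.2] 0.751
[-7.4  0.   8.7] 0.811
[-6.9  0.   9.1] 0.871
```

View pics/s13.png

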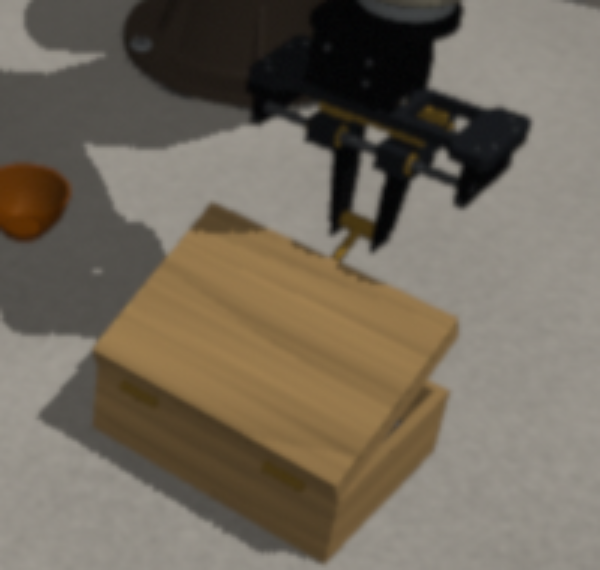

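The lid is following, with the pull held at (355,225) and the forces small. Continuing.

Request:
servo_tool(steps="-6 0 5 0 0 0 15; -8 0 5.5 0 0 0 15; -8.5 0 6.2 0 0 0 15; -8.2 0 6.8 0 0 0 15; -8 0 7.3 0 0 0 15; -7.6 0 7.8 0 0 0 15; -7.2 0 8.2 0 0 0 15; -4 0 5 0 0 0 15")

```text
t: 20.2
eef_pos: [489.0, 259.4, 167.6]
tcp_rot: [0.927, 1.55, 0.766]
ft_force: [1.1, 3.8, -3.2]
opening: 0.287
```

```bash
python3 - <<'E'
from h import *
lid(9,.06)
E
```

```text
t 20.2 angle 0.8281 rad err 0.84 lat -0.14 F [ 1.1  3.8 -3.2] op 27.3 turn [ 0.009  0.012 -0.017] j [ 0.36  0.4   1.77  0.01  0.95 -1.05]
[-6.1  0.2  9.7] 0.888
[-6.2  0.   9.6] 0.948
[-5.6  0.   9.9] 1.008
[-5.  -0.  10.3] 1.068
[-4.4 -0.  10.5] 1.128
[-3.8 -0.  10.8] 1.188
[-3.1 -0.  11. ] 1.248
[-2.4 -0.1 11.2] 1.308
[-1.8 -0.1 11.3] 1.368
```

Request:
servo_tool(steps="-5 0 7 0 0 0 15; -5.5 0 8.5 0 0 0 15; -5.2 0 9 0 0 0 15; -4.7 0 9.2 0 0 0 15; -4 0 9.2 0 0 0 15; -3 0 8 0 0 0 15; -1.5 0 4.5 0 0 0 15; 0 0 0 0 0 0 15")

```text
t: 21.0
eef_pos: [548.4, 249.1, 199.9]
tcp_rot: [0.973, 1.551, 0.811]
ft_force: [-1.0, 4.2, 2.5]
opening: 0.293
```

```bash
python3 - <<'E'
from h import *
lid(5,.035)
E
```

```text
t 21.0 angle 1.1882 rad err 0.55 lat -0.29 F [-1.   4.2  2.5] op 27.9 turn [ 0.008  0.011 -0.017] j [ 0.31  0.43  1.61  0.01  1.08 -1.1 ]
[-1.4  0.3  6.6] 1.223
[-1.7 -0.   6.5] 1.258
[-1.4 -0.   6.5] 1.293
[-1.2 -0.   6.6] 1.328
[-1.  -0.   6.6] 1.363
```

Request:
servo_tool(steps="-1.3 0 6 0 0 0 15; -1.5 0 6 0 0 0 15; -1.2 0 6 0 0 0 15; -1 0 5 0 0 0 15; -0.5 0 3 0 0 0 15; 0 0 0 0 0 0 15; 0 0 0 0 0 0 15; 0 0 0 0 0 0 15")

```text
t: 21.8
eef_pos: [575.3, 244.4, 206.7]
tcp_rot: [0.962, 1.551, 0.801]
ft_force: [-1.8, 2.2, 2.0]
opening: 0.287
```

```bash
python3 - <<'E'
from h import *
lid(1,.035)
p,d=read_camera("scene"); cv2.imwrite("pics/s14.png",p); np.save("s14.npy",d)
p,d=read_camera("top"); cv2.imwrite("pics/t14.png",p); np.save("t14.npy",d)
lid(1,.035)
E
```

```text
t 21.8 angle 1.3358 rad err 0.49 lat -0.36 F [-1.8  2.2  2. ] op 27.3 turn [ 0.009  0.011 -0.016] j [ 0.29  0.46  1.54  0.01  1.12 -1.12]
[-0.4  0.3  6.7] 1.371
t 21.9 angle 1.3356 rad err 0.5 lat -0.38 F [-1.2  2.1  2.3] op 27.8 turn [ 0.009  0.011 -0.016] j [ 0.29  0.46  1.54  0.01  1.12 -1.12]
[-0.4  0.3  6.7] 1.371
```

View pics/s14.png

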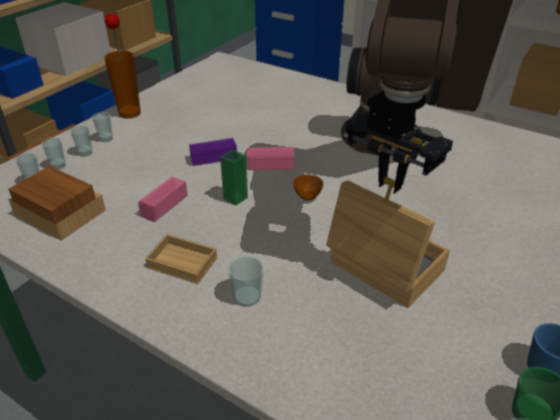

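View pics/t14.png

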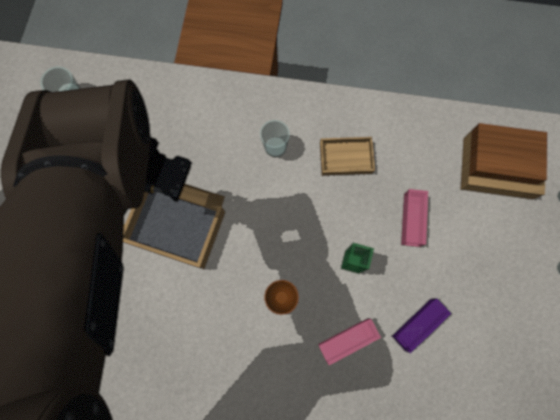

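The lid stands nearly upright with the pull still held at (390,182). The vase is at (235,178), and the bowl, tumbler and tray haven't moved. I'll check the lid angle independently from the scene depth of its outer face.

```bash
cat > la.py <<'E'
from h import *
def lidang(p,d):
    c=get_calibration("scene")
    m=np.zeros(d.shape,np.uint8); cv2.fillPoly(m,[np.array([[350,198],[420,228],[410,275],[345,243]])],1)
    ys,xs=np.nonzero(m&(d>0)); P=bydepth(c,np.c_[xs,ys],d[ys,xs]); q=P-HZ
    X=np.c_[q@cx,q[:,2]]; 
    for _ in range(3):
        mu=np.median(X,0); Y=X-X.mean(0); w,V=np.linalg.eigh(np.cov(Y.T)); n=V[:,0]; k=abs(Y@n)<4; X=X[k]
    dr=V[:,1]*np.sign(V[1,1]); return len(X),np.arctan2(dr[1],-dr[0]),X.min(0),X.max(0)
E
python3 - <<'E'
from la import *
print(lidang(None,np.load("s14.npy")))
E
```

```text
(3396, np.float64(1.3236181019722064), array([-11.84594705,  33.97772094]), array([ 19.65269361, 140.56488048]))
```

The two measures agree: 1.324 from depth and 1.336 from the arm. A small final move of about 0.045 rad is left.

Request:
servo_tool(steps="-0.3 0 4 0 0 0 15; -0.2 0 3.5 0 0 0 15; 0 0 1 0 0 0 15; 0 0 0 0 0 0 15; 0 0 0 0 0 0 15; 0 0 0 0 0 0 15; 0 0 0 0 0 0 15; 0 0 0 0 0 0 15")

```text
t: 22.7
eef_pos: [584.4, 242.8, 208.1]
tcp_rot: [0.919, 1.55, 0.759]
ft_force: [-1.0, 1.4, 3.7]
opening: 0.289
```

```bash
python3 - <<'E'
from la import *
lid(0,.035)
p,d=read_camera("scene"); cv2.imwrite("pics/s15.png",cv2.resize(p[90:310,190:500],None,fx=2.5,fy=2.5)); print(lidang(p,d)[:2])
lid(0,.035)
c=get_calibration("scene"); hs=cv2.cvtColor(p,cv2.COLOR_BGR2HSV); m=((hs[...,0]>45)&(hs[...,0]<85)&(hs[...,1]>100)); m[:100]=0;m[220:]=0;m[:,:200]=0;m[:,270:]=0
ys,xs=np.nonzero(m); P=bydepth(c,np.c_[xs,ys],d[ys,xs]); print(np.percentile(P,1,axis=0).round(),np.percentile(P,99,axis=0).round())
print(sensors.state()['qvel'].round(4))
E
```

```text
t 22.7 angle 1.385 rad err 0.53 lat -0.38 F [-1.   1.4  3.7] op 27.5 turn [ 0.009  0.012 -0.016] j [ 0.28  0.47  1.52  0.01  1.13 -1.13]
(3398, np.float64(1.369955328573961))
t 22.75 angle 1.3849 rad err 0.49 lat -0.37 F [-1.5  2.   4.3] op 27.7 turn [ 0.009  0.012 -0.016] j [ 0.28  0.47  1.52  0.01  1.13 -1.13]
[ 493. -202.    7.] [ 540. -155.  132.]
[-0.0003 -0.0012  0.0017  0.0007 -0.0006 -0.0009]
```

View pics/s15.png

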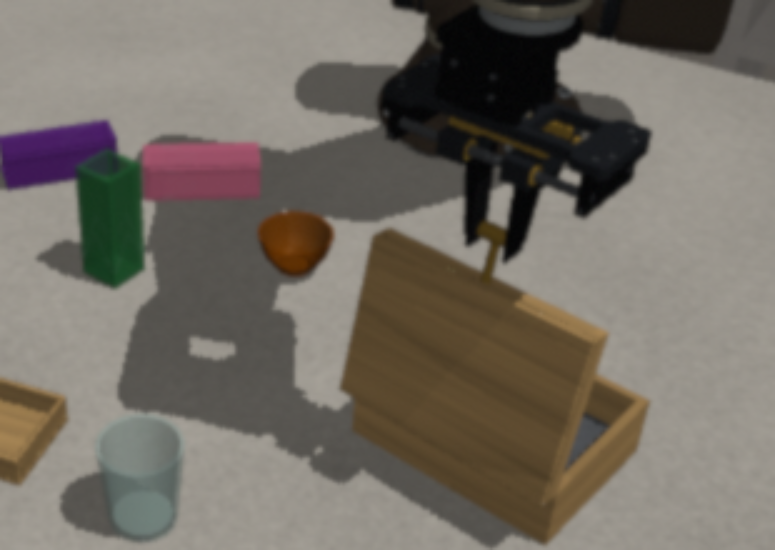

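The lid is at about 1.37–1.385 rad and still, with the bar pinched at (490,235). The vase is upright at (112,215). Handing in.

```bash
python3 - <<'E'
from cell import order
print(order.job_done())
E
```

```text
the job is handed in; nothing more can be done
None
```

The vase is standing and the lid is held at its balance point. I handed the job in at about 22.8 s of the 59 s allowed; no verdict was given.

- **Vase:** I stood the green vase on its foot and let go. In the last depth reading its sides are upright and its top is at about 132 mm. Its foot is about 70 mm from where it began, well clear of the case.
- **Lid:** I pinched the pull by its flat ends and raised the lid along its arc. The final angle read 1.385 rad from the arm and 1.370 rad from the depth image, against a target of 1.375. The arm was still and the fingers stayed on the bar at about 27.7 mm opening.
- **Other glassware and tray:** they look unmoved in the final pictures. I did not re-measure their positions.
- **One thing disagreed:** the real fingertips sit about 30 mm behind the reported TCP (tool point). Because of this, my first try at the pull closed above the bar without touching it. I saw this from the 15 mm opening and the images, went 25 mm lower and gripped it.

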